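# Empty the swing-out catch tray of a bench lathe

## Robot

A 7-joint arm with a two-finger parallel gripper is mounted at the origin on the work surface. World frame = base frame: x ahead of the robot, y to its left, z up, the work surface at z = 0. Lengths are in m, angles in rad, forces in N, time in s.
With the tool pointing down it reaches from about 0.4 to 0.85 m from the base axis. Payload 4.5 kg.
Tool frame: the origin (TCP) lies midway between the tips of the shut fingers; the grasp point (between the pads) lies 19 mm behind it; z points along the fingers, y is the direction in which the jaws open and shut (so a half turn about z gives the same grasp; the last joint's range is limited). The gripper opens to 88 mm and grips with 3 to 60 N. Pads are 18 mm wide; open, the fingers measure 123 mm over their backs; the gripper's body (75 mm by 187 mm) begins 45 mm behind the grasp point.
Start: joints at [1.181, 0.689, -0.195, 1.565, 0.157, 0.902, -0.215], TCP at [0.257, -0.57, 0.239] pointing down, gripper open.
Joint ranges: [-3.01, 3.01], [-0.46, 2.08], [-1.47, 1.51], [0.13, 2.56], [-1, 4.14], [0.04, 2.09], [-2.66, 2.66]. Speed limits (rad/s): [2.57, 2.57, 3.14, 3.14, 3.14, 3.14, 3.14].

## Interface

Orientations are given as a unit quaternion [x, y, z, w].
In Python, from plant import r gives the robot as it stands. The module is installed in compiled form; this text tells all that it offers.
- The arm moves only by the shell command python3 -m jog 'ROWS' [FORCE]. ROWS is JSON, a list of rows, each an object with "translation": the shift along the tool's x, y, z in units of 40 mm (1.0 is 40 mm), a list of three; "twist": the turn about the tool's z in units of 6 degrees (1.0 is 6 degrees); "claw": the opening in per cent of the stroke, from 0 (shut) to 100 (fully open). A call has 1 to 20 rows; each row shifts and turns the commanded pose from where the row before left it, along the tool's axes as they then stand; what a row does not reach is not made up. A row lasts 1/12 s, in which the tool goes at most 41.7 mm and 7.16 degrees, less where a joint would pass 70% of its speed; a pose out of reach is approached as far as the arm can. A call is refused whole if a number of a shift passes 1 or a number of a turn 1, either way. A call with a gripper value outside its range is refused whole. The fingers move at their own pace and stop on an object; FORCE is the grip in N (left out, the last holds). Time passes only in rows, so rows that do not move let the fingers close. It gives the time, the measured TCP pose, the force and the opening at its end, in the units of the state.
- r.get_state(): the state, without advancing time (a new reading comes with each control period).
- r.snapshot(name): name is "scene" or "top" or "wrist"; returns a dict with "img" (384x512x3 uint8, red, green, blue), "fx", "fy", "cx", "cy" (pixels), "origin" and "rotation" of the camera in the world; the wrist camera has in their place "T_tool_cam" (4x4, takes a point from camera to tool coordinates, whose origin is the TCP and whose axes are the flange's). Camera axes: x right, y up, looking along -z (the intrinsics and any distortion apply to the point x, -y, -z); pixel columns grow to the right and rows downward; lengths in m; the calibration is good to about 2 mm. A picture is of the moment at which its call begins: read the wrist's pose just before it. There is no depth.
- r.finish_job(): hands the job in, once; it reports no verdict.
Trained networks look in the newest picture that a camera, given by its name, has taken for a name from the list of things; names that differ only in an ending like _2 or _b are one class to them, and where a whole thing is asked for, a point or a joint stands for the part that bears it (a point fixed in the world has none). Each returns a list of dicts, best first, with "confidence" (0 to 1); they miss things now and then, are a little off and sometimes report something else, mostly with a low value. They report only what shows in the picture. A call takes as long as a camera call.
- r.spot_in(label, camera): "rect" ([left, top, right, bottom] in pixels, round what is visible of it).
- r.spot_point(label, camera): "location" ([row, column] in pixels: a listed point, or the origin of a listed thing).
The state is a dict: "clock": time; "q": joint angles; "qd": joint speeds; "joint_torque": joint torques, N m; "tool_pos": TCP position; "eef_rot": TCP orientation; "contact_force": force on the tool from outside, world axes, zero at the start; "moment": the same for the moment, N m; "opening": opening from 0.0 (shut) to 1.0 (fully open).
Only numpy, scipy, OpenCV 4.12 (cv2) and the standard library are available. Lean on these libraries where they do the work, as an engineer would, in place of code of your own. Each camera call takes 0.05 s, during which the arm holds its last target. There are 200 camera calls.

## Task

Empty the lathe's catch tray: pull up the spring plunger, swing the tray out from under the clear guard to the next hole and let the pin snap in, then move every finished brass foot into the grey tote. When the tray is empty, pull the plunger again, swing the tray back under the guard and let the pin snap home in the first hole; leave the oil bottle, the loupe and the screwdriver where they are.

Things in the scene. Friction and masses are not known exactly. Their poses are not given: they have to be found in the camera images.
- swing (a joint): angle (rad) of the swing arm carrying the catch tray, about its vertical pivot: 0 = first hole, tray under the guard; 1.45 = next hole, tray out for unloading. Grows counter-clockwise from above, stops at -0.08 and 1.53, friction 0.12 N m, stays where left. The 190 mm steel index plate under the arm (top 47 mm up) has just these two holes; play in a hole 0.025 rad either way; locked while the pin is in
- plunger (a joint): lift of the spring plunger (m): 0 = pin home in a hole, 10 mm deep; above 0.010 the pin is clear of the plate, and on the plate between the holes it rests at 0.010; stop at 0.020. Its spring pushes it down with 6 N at home, 10 N at 14 mm of lift
- knob_mid (a point): middle of the plunger's black knob, an upright cylinder 25 mm in diameter and 26 mm tall, 75 mm from the pivot axis, on the arm; 105 mm above the bench when the pin is home, rises with the plunger and swings with the arm. The knob turns freely on its rod, so the hand need not turn while swinging. A 22 mm housing stands under it, its top 19 mm below this point
- pivot (a point): point on the vertical pivot axis of the swing arm, 76 mm above the bench, on top of the pivot cap (28 mm diameter). z is up; x points from the pivot along the arm as it lies at the next hole (swing 1.45); at swing 0 the arm points 1.45 rad clockwise of x
- tray_floor (a point): centre of the catch tray's inner floor, 198 mm from the pivot axis, 7 mm above the bench; x radially outward, y along its length. Aluminium, open at the top, inside 136 x 200 mm, walls 3 mm thick, 14 mm high over the floor. At swing 0 a fixed clear guard (sheet 150 x 220 mm, top 66 mm above the bench) covers it, so the feet cannot be reached from above
- foot1: finished part: squat turned brass clock foot, 30 mm in diameter, 26 mm tall, with a narrow groove, about 120 g; origin at the centre of its underside, z along its axis. Starts upright in the catch tray. Four to six of the six feet are present
- foot2: finished part: squat turned brass clock foot, 30 mm in diameter, 26 mm tall, with a narrow groove, about 120 g; origin at the centre of its underside, z along its axis. Starts upright in the catch tray. Four to six of the six feet are present
- foot3: finished part: squat turned brass clock foot, 30 mm in diameter, 26 mm tall, with a narrow groove, about 120 g; origin at the centre of its underside, z along its axis. Starts upright in the catch tray. Four to six of the six feet are present
- foot4: finished part: squat turned brass clock foot, 30 mm in diameter, 26 mm tall, with a narrow groove, about 120 g; origin at the centre of its underside, z along its axis. Starts upright in the catch tray. Four to six of the six feet are present
- foot5: finished part: squat turned brass clock foot, 30 mm in diameter, 26 mm tall, with a narrow groove, about 120 g; origin at the centre of its underside, z along its axis. Starts upright in the catch tray. Four to six of the six feet are present
- foot6: finished part: squat turned brass clock foot, 30 mm in diameter, 26 mm tall, with a narrow groove, about 120 g; origin at the centre of its underside, z along its axis. Starts upright in the catch tray. Four to six of the six feet are present
- tote: grey open tote, 210 mm in x, 150 mm in y, 55 mm high, walls and floor 5 mm, fixed to the bench; origin at the centre of its underside, z up
- oiler: oil bottle, 40 mm in diameter, 90 mm tall, standing; bystander; origin at the centre of its underside
- loupe: black eye loupe, 38 mm in diameter, 28 mm tall, standing; bystander; origin at the centre of its underside
- driver: screwdriver, 150 mm long, lying; bystander

How it is judged:
By the outcome, as a careful person would: the job done as asked, in the order asked, and still so for the second after the job is handed in, with the robot touching nothing.
Of foot1, foot2, foot3, foot4, foot5, foot6 only 4 to 6 are there at a start; the rules pass over those that are not, and their reading is None.
At some moment in a run one of foot1, foot2, foot3, foot4, foot5, foot6 may be knocked a few centimetres aside while the robot is not near it.
Once in a run the grip may slacken for a moment while it holds something.
It also fails if it takes over 208 s, if anything falls off the work surface, if the arm or the gripper's body presses on something with over 40 N, if the wrist force passes 120 N, or if a joint passes its speed limit or range.

## Working session

There is one attempt and no reset: what is moved stays moved. The work goes in short steps, Python scripts to look and compute and a shell command to move; the robot and the scene stay as the last step left them, time stands still between calls to the robot, and variables do not carry over. Pictures are saved under pics/ and viewed, about 12 in all and at most 16, crops included, and the job is handed in when it is done.

```bash
mkdir -p pics; ls
cat > h.py <<'E'
import numpy as np, cv2
from plant import r
from scipy.spatial.transform import Rotation as R
def snap(cam, name=None):
    s=r.get_state(); d=r.snapshot(cam)
    if cam=="wrist":
        T=np.eye(4); T[:3,:3]=R.from_quat(s["eef_rot"]).as_matrix(); T[:3,3]=s["tool_pos"]
        M=T@np.array(d["T_tool_cam"]); d["origin"]=M[:3,3]; d["rotation"]=M[:3,:3]
    if name: cv2.imwrite(f"pics/{name}.png", cv2.cvtColor(d["img"],cv2.COLOR_RGB2BGR))
    return d
def ray(d,row,col):
    v=np.array([(col-d["cx"])/d["fx"], -(row-d["cy"])/d["fy"], -1.0])
    return np.array(d["origin"]), np.array(d["rotation"])@v
def at(d,row,col,z):
    o,v=ray(d,row,col); return o+v*(z-o[2])/v[2]
def px(d,p):
    c=np.array(d["rotation"]).T@(np.array(p)-np.array(d["origin"]))
    return d["cy"]-d["fy"]*c[1]/-c[2], d["cx"]+d["fx"]*c[0]/-c[2]
def st():
    s=r.get_state(); E=R.from_quat(s["eef_rot"]).as_matrix()
    print("t",round(s["clock"],2),"p",np.round(s["tool_pos"],4),"x",np.round(E[:,0],3),"y",np.round(E[:,1],3),"F",np.round(s["contact_force"],1),"op",round(s["opening"],3),"q",np.round(s["q"],2)); return s
E
python3 - <<'E'
from h import *
st()
Z=dict(pivot=.076,knob_mid=.105,tray_floor=.007,tote=0,oiler=0,loupe=0,driver=.01,foot1=.007)
for cam in("top","scene","wrist"):
    d=snap(cam,cam+"0"); print(cam,{k:np.round(v,3).tolist() for k,v in d.items() if k not in("img",)})
    for k,z in Z.items():
        for x in r.spot_point(k,cam)[:8 if k=="foot1" else 2]: print(cam,k,round(x["confidence"],2),np.round(x["location"]),np.round(at(d,*x["location"],z),3))
E
```

```text
pics
t 0.0 p [ 0.2567 -0.5691  0.2379] x [ 0.911  0.411 -0.   ] y [ 0.411 -0.911 -0.002] F [-0.5  0.3  0.8] op 1.001 q [ 1.18  0.69 -0.19  1.57  0.16  0.9  -0.22]
top {'fx': 397.796, 'fy': 397.796, 'cx': 252.206, 'cy': 187.49, 'origin': [0.441, 0.024, 0.981], 'rotation': [-0.056, 0.051, 0.708, -0.702]}Traceback (most recent call last):
  File "<stdin>", line 7, in <module>
  File "h.py", line 15, in at
    o,v=ray(d,row,col); return o+v*(z-o[2])/v[2]
        ~~~^^^^^^^^^^^
  File "h.py", line 13, in ray
    return np.array(d["origin"]), np.array(d["rotation"])@v
                                  ~~~~~~~~~~~~~~~~~~~~~~~^~
ValueError: matmul: Input operand 1 has a mismatch in its core dimension 0, with gufunc signature (n?,k),(k,m?)->(n?,m?) (size 3 is different from 4)
```

```bash
sed -i 's/    if name: cv2/    else: d["rotation"]=R.from_quat(d["rotation"]).as_matrix()\n    if name: cv2/' h.py
python3 - <<'E'
from h import *
Z=dict(pivot=.076,knob_mid=.105,tray_floor=.007,tote=0,oiler=0,loupe=0,driver=.01,foot1=.007)
for cam in("top","scene","wrist"):
    d=snap(cam,cam+"0"); print(cam,{k:np.round(v,3).tolist() for k,v in d.items() if k not in("img",)})
    for k,z in Z.items():
        for x in r.spot_point(k,cam)[:8 if k=="foot1" else 2]: print(cam,k,round(x["confidence"],2),np.round(x["location"]),np.round(at(d,*x["location"],z),3))
E
python3 -c "
import cv2,numpy as np
cv2.imwrite('pics/a.png',np.vstack([cv2.imread('pics/top0.png')[:,:],cv2.imread('pics/scene0.png')])[:, :])
i=cv2.imread('pics/a.png');cv2.imwrite('pics/a.png',cv2.resize(i,(400,600),interpolation=cv2.INTER_AREA))"
```

```text
top {'fx': 397.796, 'fy': 397.796, 'cx': 252.206, 'cy': 187.49, 'origin': [0.441, 0.024, 0.981], 'rotation': [[-0.009, 0.988, -0.152], [-1.0, -0.01, -0.006], [-0.008, 0.152, 0.988]]}
top pivot 0.68 [248. 288.] [ 0.442 -0.05   0.076]
top knob_mid 0.61 [239. 320.] [ 0.46  -0.116  0.105]
top tote 0.9 [234. 143.] [0.479 0.3   0.   ]
top oiler 0.65 [131. 195.] [0.739 0.177 0.   ]
top loupe 0.74 [140. 150.] [0.718 0.289 0.   ]
top driver 0.66 [274. 212.] [0.383 0.129 0.01 ]
scene {'fx': 460.438, 'fy': 460.438, 'cx': 249.013, 'cy': 190.577, 'origin': [1.365, -0.307, 0.633], 'rotation': [[0.354, -0.515, 0.781], [0.935, 0.185, -0.302], [0.011, 0.837, 0.547]]}
scene pivot 0.59 [166. 211.] [ 0.439 -0.048  0.076]
scene knob_mid 0.62 [170. 270.] [0.549 0.058 0.105]
scene knob_mid 0.5 [164. 185.] [ 0.46  -0.113  0.105]
scene tray_floor 0.72 [213. 133.] [ 0.468 -0.246  0.007]
scene tote 0.92 [174. 342.] [0.47  0.304 0.   ]
scene oiler 0.61 [250. 350.] [0.749 0.162 0.   ]
scene loupe 0.8 [230. 396.] [0.722 0.296 0.   ]
scene driver 0.78 [169. 271.] [0.397 0.13  0.01 ]
scene foot1 0.55 [232. 136.] [ 0.542 -0.251  0.007]
scene foot1 0.5 [224. 154.] [ 0.525 -0.209  0.007]
wrist {'fx': 345.631, 'fy': 345.631, 'cx': 254.711, 'cy': 189.207, 'T_tool_cam': [[-0.001, 0.967, 0.254, 0.065], [1.0, 0.001, 0.0, -0.001], [0.0, 0.254, -0.967, -0.146], [0.0, 0.0, 0.0, 1.0]], 'origin': [0.316, -0.542, 0.385], 'rotation': [[0.41, 0.882, 0.232], [-0.912, 0.397, 0.104], [-0.0, -0.254, 0.967]]}
```

View pics/top0.png

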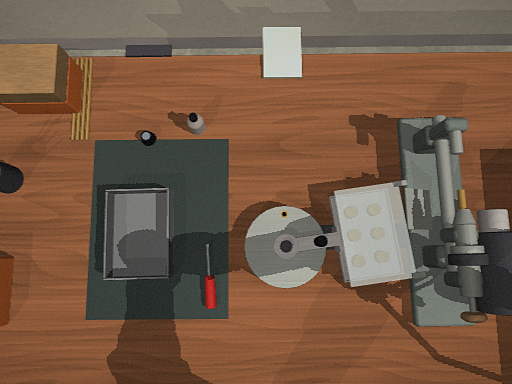

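View pics/scene0.png

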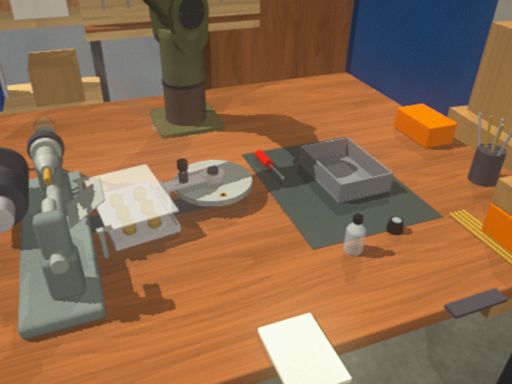

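```bash
python3 -m jog '[{"translation":[0,0,-0.7],"twist":0,"claw":100},{"translation":[0,0,-0.9],"twist":0,"claw":100},{"translation":[0,0,-0.9],"twist":0,"claw":80},{"translation":[0.4,-0.35,-0.5],"twist":0,"claw":60},{"translation":[0.66,-0.59,0],"twist":0,"claw":60},{"translation":[0.66,-0.59,0],"twist":0,"claw":60},{"translation":[0.66,-0.59,0],"twist":0,"claw":60},{"translation":[0.66,-0.59,0],"twist":0,"claw":60},{"translation":[0.66,-0.59,0],"twist":0,"claw":60},{"translation":[0.66,-0.59,0],"twist":0,"claw":60},{"translation":[0.66,-0.59,0],"twist":0,"claw":60},{"translation":[0.66,-0.59,0],"twist":0,"claw":60},{"translation":[0.66,-0.59,0],"twist":0,"claw":60},{"translation":[0.66,-0.59,0],"twist":0,"claw":60},{"translation":[0.66,-0.59,0],"twist":0,"claw":60},{"translation":[0.66,-0.59,0],"twist":0,"claw":60},{"translation":[0.66,-0.59,0],"twist":0,"claw":60},{"translation":[0.3,-0.22,0.5],"twist":0,"claw":60},{"translation":[0,0,0.7],"twist":0,"claw":60},{"translation":[0,0,0],"twist":0,"claw":60}]'
python3 - <<'E'
from h import *
st()
d=snap("wrist","w1")
for k,z in dict(pivot=.076,knob_mid=.105,swing=.05).items():
    for x in r.spot_point(k,"wrist")[:2]: print(k,round(x["confidence"],2),np.round(x["location"]),np.round(at(d,*x["location"],z),4))
for x in r.spot_in("knob_mid","wrist")[:2]: print(x)
E
```

```text
clock: 3.12
tool_pos: [0.4575, -0.115, 0.3074]
eef_rot: [0.977, 0.212, -0.004, -0.002]
contact_force: [-1.4, 0.2, 0.2]
opening: 0.598
t 3.12 p [ 0.4575 -0.115   0.3074] x [ 0.91   0.414 -0.006] y [ 0.414 -0.91  -0.004] F [-1.4  0.2  0.2] op 0.598 q [ 0.36  0.41 -0.31  1.91  0.16  0.86 -1.17]
pivot 0.67 [139. 193.] [ 0.4476 -0.0436  0.076 ]
knob_mid 0.97 [162. 258.] [ 0.4586 -0.1156  0.105 ]Traceback (most recent call last):
  File "<stdin>", line 5, in <module>
ValueError: it knows: driver, foot, knob_mid, loupe, oiler, pivot, tote, tray_floor
```

View pics/w1.png

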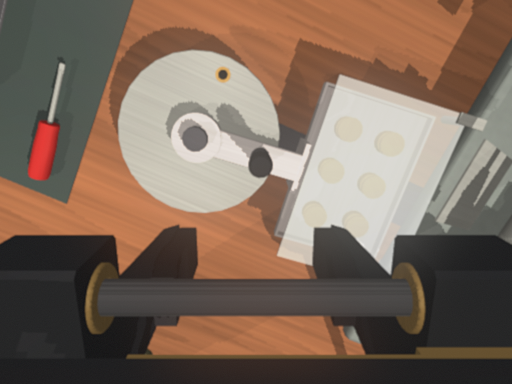

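Run:
```python
from h import *
d=snap("wrist"); g=cv2.cvtColor(d["img"],cv2.COLOR_RGB2GRAY)
hs=cv2.cvtColor(d["img"],cv2.COLOR_RGB2HSV)
m=((hs[...,1]<60)&(hs[...,2]>90)).astype(np.uint8); m[:, 285:]=0; m[220:]=0
m=cv2.morphologyEx(m,cv2.MORPH_CLOSE,np.ones((25,25)))
n,l,s,c=cv2.connectedComponentsWithStats(m); i=1+np.argmax(s[1:,4]); print(s[i],c[i])
cn=max(cv2.findContours((l==i).astype(np.uint8),0,1)[0],key=cv2.contourArea)[:,0]
P=np.array([at(d,y,x,.047)[:2] for x,y in cn if x<240])
from scipy.optimize import least_squares
f=least_squares(lambda a:np.hypot(*(P-a).T)-.095,[.44,-.05],loss="soft_l1",f_scale=.002); print("plate",f.x,np.std(f.fun))
h=at(d,74,223,.047)[:2]; k=np.array([.4586,-.1156]); print("hole",h)
for p in(f.x,[.442,-.05],[.4476,-.0436]):
    for q in(h,k):
        v=q-p; print(p,np.hypot(*v),np.arctan2(v[1],v[0]))
```

```text
[    0     0   285   220 30087] [163.55661914 128.4501612 ]
plate [0.42315371 0.03191008] 0.035912532046804634
hole [ 0.52818671 -0.04611394]
[0.42315371 0.03191008] 0.13084219551405551 -0.6389109782852062
[0.42315371 0.03191008] 0.1517091416190045 -1.3349701461953398
[0.442, -0.05] 0.08627427489336675 0.04505828342509954
[0.442, -0.05] 0.06766771756162608 -1.3229502880138844
[0.4476, -0.0436] 0.08062591295453651 -0.03118540875333632
[0.4476, -0.0436] 0.07283543093852057 -1.4191908393566237
```

```bash
python3 -m jog '[{"translation":[0.02,0.02,0.6],"twist":0,"claw":60},{"translation":[0,0,0.8],"twist":0,"claw":60},{"translation":[0,0,0.8],"twist":0,"claw":60},{"translation":[0,0,0.8],"twist":0,"claw":60},{"translation":[0,0,0.8],"twist":0,"claw":60},{"translation":[0,0,0.7],"twist":0,"claw":60},{"translation":[0,0,0.5],"twist":0,"claw":55},{"translation":[0,0,0.3],"twist":0,"claw":50},{"translation":[0,0,0.15],"twist":0,"claw":45},{"translation":[0,0,0],"twist":0,"claw":40},{"translation":[0,0,0],"twist":0,"claw":0},{"translation":[0,0,0],"twist":0,"claw":0},{"translation":[0,0,0],"twist":0,"claw":0},{"translation":[0,0,0],"twist":0,"claw":0},{"translation":[0,0,0],"twist":0,"claw":0},{"translation":[0,0,0],"twist":0,"claw":0}]' 45
python3 -c "
from h import *
st()"
```

```text
clock: 4.65
tool_pos: [0.4621, -0.1178, 0.0938]
eef_rot: [0.978, 0.21, 0.001, 0.001]
contact_force: [1.0, -2.0, 6.9]
opening: 0.27
t 4.65 p [ 0.4621 -0.1178  0.0938] x [0.912 0.411 0.002] y [ 0.411 -0.912  0.002] F [ 1.  -2.   6.9] op 0.27 q [ 0.23  0.76 -0.13  2.13  0.35  0.27 -1.34]
```

```bash
python3 -m jog '[{"translation":[0,0,-0.15],"twist":0,"claw":0},{"translation":[0,0,-0.15],"twist":0,"claw":0},{"translation":[0,0,-0.1],"twist":0,"claw":0},{"translation":[0,0,0],"twist":0,"claw":0},{"translation":[0,0,0],"twist":0,"claw":0}]'
python3 - <<'E'
from h import *
st()
d=snap("top")
for cam in("top","scene"):
    d=snap(cam,cam+"1")
    for k,z in dict(pivot=.076,knob_mid=.12).items():
        for x in r.spot_point(k,cam)[:2]: print(k,round(x["confidence"],2),np.round(x["location"]),np.round(at(d,*x["location"],z),4))
E
python3 -c "
import cv2
i=cv2.imread('pics/scene1.png')[90:260,60:330];cv2.imwrite('pics/s1.png',cv2.resize(i,None,fx=2.5,fy=2.5))"
```

```text
clock: 5.07
tool_pos: [0.4607, -0.1177, 0.1087]
eef_rot: [0.978, 0.21, -0.0, 0.0]
contact_force: [1.9, -4.9, -11.0]
opening: 0.269
t 5.07 p [ 0.4607 -0.1177  0.1087] x [ 0.912  0.411 -0.   ] y [ 0.411 -0.912  0.   ] F [  1.9  -4.9 -11. ] op 0.269 q [ 0.25  0.73 -0.15  2.12  0.34  0.31 -1.34]
pivot 0.78 [244. 290.] [ 0.4499 -0.0535  0.076 ]
pivot 0.8 [167. 210.] [ 0.4428 -0.0518  0.076 ]
knob_mid 0.73 [251. 354.] [0.8698 0.0787 0.12  ]
knob_mid 0.58 [170. 211.] [ 0.5263 -0.0715  0.12  ]
```

View pics/s1.png

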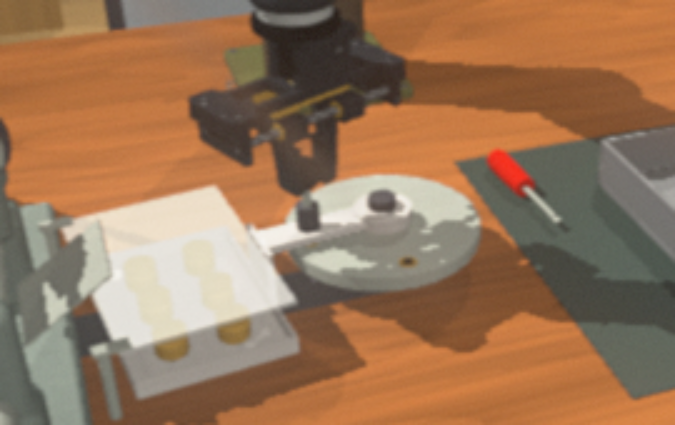

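Run:
```python
import numpy as np
X=np.array([.912,.411]);Y=np.array([.411,-.912])
a=np.linspace(-1.444,.006,13);P=.075*np.c_[np.cos(a),np.sin(a)]
print(np.round(np.c_[np.diff(P,axis=0)@X,np.diff(P,axis=0)@Y]/.04,3).tolist())
```

```text
[[0.22, 0.053], [0.225, 0.026], [0.226, -0.001], [0.225, -0.029], [0.22, -0.055], [0.211, -0.081], [0.2, -0.106], [0.186, -0.13], [0.169, -0.151], [0.149, -0.17], [0.128, -0.187], [0.104, -0.201]]
```

```bash
python3 -m jog '[{"translation":[0.11,0.03,0],"twist":0,"claw":0},{"translation":[0.11,0.02,0],"twist":0,"claw":0},{"translation":[0.225,0.026,0],"twist":0,"claw":0},{"translation":[0.226,0,0],"twist":0,"claw":0},{"translation":[0.225,-0.03,0],"twist":0,"claw":0},{"translation":[0.22,-0.055,0],"twist":0,"claw":0},{"translation":[0,0,0],"twist":0,"claw":0}]'
python3 -m jog '[{"translation":[0.21,-0.08,0],"twist":0,"claw":0},{"translation":[0.2,-0.105,0],"twist":0,"claw":0},{"translation":[0.185,-0.13,0],"twist":0,"claw":0},{"translation":[0.17,-0.15,0],"twist":0,"claw":0},{"translation":[0.15,-0.17,0],"twist":0,"claw":0},{"translation":[0.06,-0.1,0],"twist":0,"claw":0},{"translation":[0,0,0],"twist":0,"claw":0},{"translation":[0,0,0],"twist":0,"claw":0}]'
python3 - <<'E'
from h import *
st(); snap("top","t2"); snap("scene","s2")
import cv2
a=cv2.imread('pics/t2.png')[100:330,200:450];b=cv2.imread('pics/s2.png')[90:320,60:310]
cv2.imwrite('pics/c2.png',cv2.resize(np.hstack([a,b]),None,fx=1.6,fy=1.6))
E
```

```text
clock: 6.0
tool_pos: [0.5044, -0.0969, 0.1083]
eef_rot: [0.978, 0.211, 0.003, -0.0]
contact_force: [8.8, 4.5, -10.4]
opening: 0.272
clock: 6.67
tool_pos: [0.5262, -0.0515, 0.1084]
eef_rot: [0.977, 0.212, 0.002, -0.002]
contact_force: [5.4, 1.9, -11.4]
opening: 0.269
t 6.67 p [ 0.5262 -0.0515  0.1084] x [0.91  0.415 0.004] y [ 0.415 -0.91  -0.003] F [  5.4   1.9 -11.4] op 0.269 q [ 0.12  0.77 -0.17  1.97  0.28  0.42 -1.41]
```

View pics/c2.png

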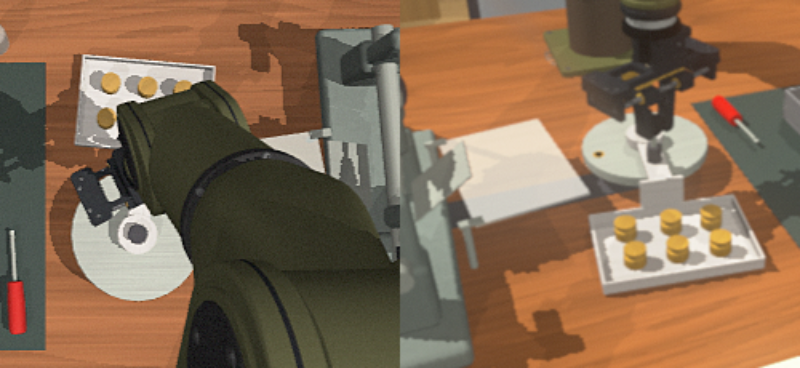

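```bash
python3 -m jog '[{"translation":[0.045,-0.1,0],"twist":0,"claw":0},{"translation":[0.045,-0.09,0],"twist":0,"claw":0},{"translation":[0,0,0],"twist":0,"claw":0},{"translation":[0,0,0.07],"twist":0,"claw":0},{"translation":[0,0,0.07],"twist":0,"claw":0},{"translation":[0,0,0.06],"twist":0,"claw":0},{"translation":[0,0,0],"twist":0,"claw":0},{"translation":[0,0,0],"twist":0,"claw":0},{"translation":[0,0,0],"twist":0,"claw":0}]'
```

```text
clock: 7.52
tool_pos: [0.5265, -0.045, 0.1007]
eef_rot: [0.977, 0.211, 0.002, -0.001]
contact_force: [5.0, 1.4, -10.0]
opening: 0.272
```

```bash
python3 -m jog '[{"translation":[0,0,0.06],"twist":0,"claw":0},{"translation":[0,0,0.06],"twist":0,"claw":0},{"translation":[0,0,0],"twist":0,"claw":0},{"translation":[0,0,0],"twist":0,"claw":0},{"translation":[0,0,0],"twist":0,"claw":0}]'
python3 -m jog '[{"translation":[0,0,0.06],"twist":0,"claw":0},{"translation":[0,0,0],"twist":0,"claw":0},{"translation":[0,0,0],"twist":0,"claw":0},{"translation":[0,0,0],"twist":0,"claw":0}]'
```

```text
clock: 7.93
tool_pos: [0.5266, -0.0448, 0.0959]
eef_rot: [0.977, 0.211, 0.002, -0.001]
contact_force: [5.7, 3.0, -9.2]
opening: 0.27
clock: 8.27
tool_pos: [0.5267, -0.0448, 0.094]
eef_rot: [0.977, 0.211, 0.002, -0.001]
contact_force: [4.5, 2.5, -4.3]
opening: 0.268
```

```bash
python3 -m jog '[{"translation":[0,0,0],"twist":0,"claw":60},{"translation":[0,0,0],"twist":0,"claw":60},{"translation":[0,0,0],"twist":0,"claw":60},{"translation":[0,0,-0.4],"twist":0,"claw":60},{"translation":[0,0,-0.8],"twist":0,"claw":60},{"translation":[0,0,-0.9],"twist":0,"claw":60},{"translation":[0.2,0.2,-0.9],"twist":0,"claw":60},{"translation":[0.4,0.4,-0.8],"twist":0,"claw":50},{"translation":[0.4,0.4,-0.8],"twist":0,"claw":50},{"translation":[0.3,0.4,-0.8],"twist":0,"claw":50},{"translation":[0,0.2,0],"twist":0,"claw":50},{"translation":[0,0,0],"twist":0,"claw":50},{"translation":[0,0,0],"twist":0,"claw":50}]'
cat > look.py <<'E'
from h import *
import sys
def feet(d,cam="wrist",z=.033):
    hs=cv2.cvtColor(d["img"],cv2.COLOR_RGB2HSV)
    out=[]
    for x in r.spot_in("foot1",cam):
        l,t,ri,b=x["rect"]; p=at(d,(t+b)/2,(l+ri)/2,.020); out.append((round(x["confidence"],2),np.round([l,t,ri,b]).astype(int).tolist(),np.round(p[:2],4).tolist()))
    pts=[(round(x["confidence"],2),np.round(x["location"]).astype(int).tolist(),np.round(at(d,*x["location"],.007)[:2],4).tolist()) for x in r.spot_point("foot1",cam)]
    return out,pts
if __name__=="__main__":
    n=sys.argv[1]; st(); d=snap("wrist",n)
    a,b=feet(d); print("rect");[print(x) for x in a]; print("pt");[print(x) for x in b]
    for k,z in dict(knob_mid=.105,tray_floor=.007,tote=0,pivot=.076).items():
        for x in r.spot_point(k,"wrist")[:2]: print(k,round(x["confidence"],2),np.round(x["location"]),np.round(at(d,*x["location"],z),4))
E
python3 look.py w3
```

```text
clock: 9.35
tool_pos: [0.597, -0.0845, 0.3083]
eef_rot: [0.978, 0.21, -0.002, -0.0]
contact_force: [-0.3, 0.9, -0.3]
opening: 0.501
t 9.35 p [ 0.597  -0.0845  0.3083] x [ 0.912  0.41  -0.003] y [ 0.41  -0.912 -0.001] F [-0.3  0.9 -0.3] op 0.501 q [ 0.21  0.59 -0.26  1.54  0.17  1.04 -1.24]
rect
(0.94, [200, 43, 228, 74], [0.6767, 0.0057])
(0.78, [242, 66, 266, 93], [0.674, -0.0474])
(0.68, [263, 131, 288, 160], [0.6129, -0.1045])
(0.63, [284, 88, 310, 110], [0.6745, -0.1041])
(0.62, [207, 126, 230, 150], [0.5919, -0.0353])
(0.57, [178, 91, 210, 116], [0.6187, 0.0082])
pt
(0.86, [99, 294], [0.6735, -0.1018])
(0.81, [57, 218], [0.6802, 0.004])
(0.8, [139, 224], [0.5922, -0.0413])
(0.8, [79, 254], [0.6757, -0.0467])
(0.74, [142, 274], [0.6148, -0.1025])
(0.58, [103, 193], [0.618, 0.0117])
knob_mid 0.76 [214. 189.] [ 0.5175 -0.0412  0.105 ]
tray_floor 0.78 [102. 242.] [ 0.6435 -0.0441  0.007 ]
tray_floor 0.68 [ 59. 214.] [0.6767 0.0078 0.007 ]
```

View pics/w3.png

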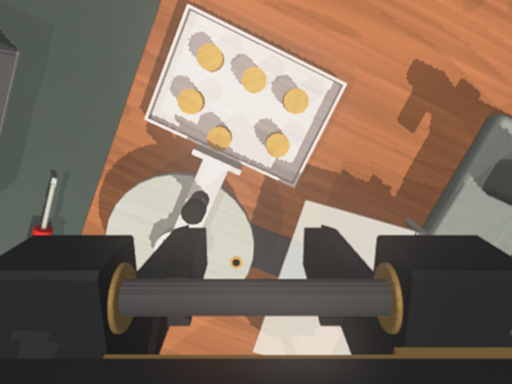

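```bash
cat > seg.py <<'E'
from h import *
def seg(d,amin=150,roi=None):
    hs=cv2.cvtColor(d["img"],cv2.COLOR_RGB2HSV)
    m=((hs[...,0]>=17)&(hs[...,0]<=30)&(hs[...,1]>100)&(hs[...,2]>110)).astype(np.uint8)
    m=cv2.morphologyEx(m,cv2.MORPH_OPEN,np.ones((3,3)))
    n,l,s,c=cv2.connectedComponentsWithStats(m)
    for i in range(1,n):
        if s[i,4]>amin: print("blob",s[i].tolist(),np.round(c[i]).astype(int),"xy",np.round(at(d,c[i][1],c[i][0],.020)[:2],4))
if __name__=="__main__":
    import sys
    d=snap("wrist"); seg(d)
    for z in(.105,.115): print("knob px",np.round(px(d,[.5267,-.0432,z])))
    t=snap("top"); seg(t,60)
    for z in(.105,.115): print("knob px",np.round(px(t,[.5267,-.0432,z])))
    for z in(.092,.118,.102,.128): print("knob px",z,np.round(px(d,[.5267,-.0432,z])))
    cv2.imwrite("pics/k.png",cv2.resize(cv2.cvtColor(d["img"],cv2.COLOR_RGB2BGR)[150:290,100:280],None,fx=4,fy=4))
E
python3 seg.py
```

```text
blob [198, 46, 25, 27, 528] [210  59] xy [0.6758 0.011 ]
blob [242, 69, 24, 25, 470] [254  81] xy [ 0.6739 -0.0466]
blob [178, 91, 26, 24, 489] [191 103] xy [0.6194 0.0137]
blob [284, 91, 24, 24, 461] [296 103] xy [ 0.6722 -0.1033]
blob [208, 128, 23, 22, 398] [219 139] xy [ 0.5932 -0.0353]
blob [266, 135, 23, 24, 427] [277 146] xy [ 0.6145 -0.1054]
blob [387, 265, 16, 67, 387] [397 299] xy [ 0.4883 -0.3528]
blob [108, 269, 12, 62, 313] [112 299] xy [0.3207 0.0161]
blob [397, 349, 39, 8, 293] [417 352] xy [ 0.4219 -0.4254]
blob [437, 349, 75, 8, 582] [474 352] xy [ 0.4574 -0.5038]
knob px [208. 194.]
knob px [211. 192.]
blob [255, 147, 9, 13, 84] [259 153] xy [0.6751 0.013 ]
blob [254, 169, 12, 12, 118] [260 175] xy [0.6205 0.0124]
knob px [209. 286.]
knob px [209. 286.]
knob px 0.092 [205. 196.]
knob px 0.118 [212. 192.]
knob px 0.102 [207. 194.]
knob px 0.128 [215. 190.]
```

View pics/k.png

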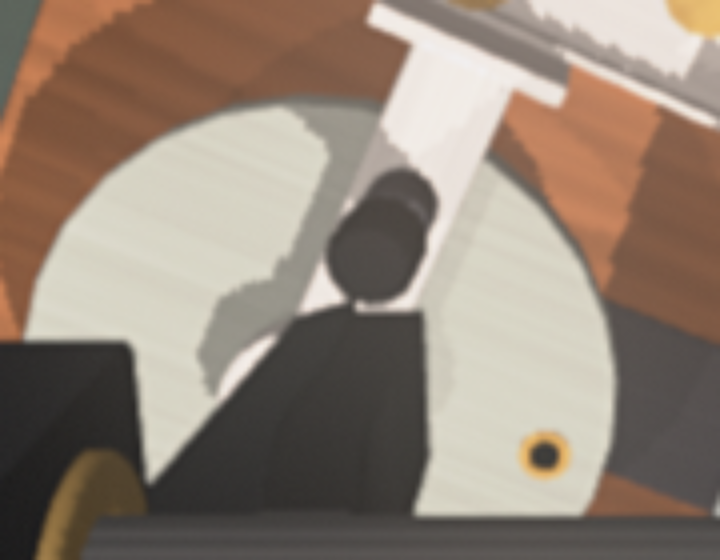

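```bash
python3 -m jog '[{"translation":[0.5,-0.25,0.6],"twist":0,"claw":45},{"translation":[0.76,-0.38,0.5],"twist":0,"claw":45},{"translation":[0.76,-0.38,0.5],"twist":0,"claw":45},{"translation":[0.76,-0.38,0.5],"twist":0,"claw":45},{"translation":[0,0,0.9],"twist":0,"claw":45},{"translation":[0,0,0.9],"twist":0,"claw":45},{"translation":[0,0,0.9],"twist":0,"claw":45},{"translation":[0,0,0.9],"twist":0,"claw":45},{"translation":[0,0,0.7],"twist":0,"claw":45},{"translation":[0,0,0.5],"twist":0,"claw":45},{"translation":[0,0,0.3],"twist":0,"claw":45},{"translation":[0,0,0],"twist":0,"claw":45},{"translation":[0,0,0],"twist":0,"claw":45}]' 35
python3 look.py w4 | head -12
```

```text
clock: 10.88
tool_pos: [0.6776, 0.0124, 0.0217]
eef_rot: [0.978, 0.21, 0.0, 0.0]
contact_force: [0.1, -0.3, 0.4]
opening: 0.451
t 10.88 p [0.6776 0.0124 0.0217] x [0.912 0.411 0.   ] y [ 0.411 -0.912  0.   ] F [ 0.1 -0.3  0.4] op 0.451 q [ 0.01  1.04 -0.18  1.51  0.27  0.62 -1.46]
rect
(0.8, [177, 318, 245, 355], [0.6222, 0.0129])
(0.67, [229, 214, 298, 279], [0.6774, 0.0092])
pt
(0.93, [328, 214], [0.6179, 0.0111])
(0.71, [241, 261], [0.6741, 0.0091])
tray_floor 0.77 [329. 334.] [ 0.6438 -0.0481  0.007 ]
```

```bash
python3 -m jog '[{"translation":[0,0.04,0.15],"twist":0,"claw":45},{"translation":[0,0,0.1],"twist":0,"claw":45},{"translation":[0,0,0],"twist":0,"claw":45},{"translation":[0,0,0],"twist":0,"claw":0},{"translation":[0,0,0],"twist":0,"claw":0},{"translation":[0,0,0],"twist":0,"claw":0},{"translation":[0,0,0],"twist":0,"claw":0},{"translation":[0,0,0],"twist":0,"claw":0},{"translation":[0,0,-0.5],"twist":0,"claw":0},{"translation":[0,0,-0.8],"twist":0,"claw":0},{"translation":[0,0,-0.8],"twist":0,"claw":0},{"translation":[0,0,-0.7],"twist":0,"claw":0}]'
python3 -m jog '[{"translation":[0,-0.6,0],"twist":0,"claw":0},{"translation":[0,-0.87,0],"twist":0,"claw":0},{"translation":[0,-0.87,0],"twist":0,"claw":0},{"translation":[0,-0.87,0],"twist":0,"claw":0},{"translation":[0,-0.87,0],"twist":0,"claw":0},{"translation":[0,-0.87,0],"twist":0,"claw":0},{"translation":[0,-0.87,0],"twist":0,"claw":0},{"translation":[0,-0.87,0],"twist":0,"claw":0},{"translation":[0,-0.87,0],"twist":0,"claw":0},{"translation":[0,-0.87,0],"twist":0,"claw":0},{"translation":[0,-0.5,0],"twist":0,"claw":0},{"translation":[0,0,0],"twist":0,"claw":0},{"translation":[0,0,0],"twist":0,"claw":0}]'
python3 look.py w5
```

```text
clock: 12.23
tool_pos: [0.6781, 0.011, 0.1252]
eef_rot: [0.978, 0.21, 0.0, 0.0]
contact_force: [-0.5, -0.1, -0.6]
opening: 0.33
clock: 13.32
tool_pos: [0.5299, 0.3383, 0.1235]
eef_rot: [0.977, 0.212, -0.0, -0.0]
contact_force: [0.5, -0.6, -1.4]
opening: 0.328
t 13.32 p [0.5299 0.3383 0.1235] x [ 0.91   0.414 -0.   ] y [ 0.414 -0.91  -0.001] F [ 0.5 -0.6 -1.4] op 0.328 q [-0.56  0.84 -0.14  1.65  0.17  0.66 -1.93]
rect
(0.86, [220, 222, 294, 280], [0.4834, 0.3172])
pt
```

View pics/w5.png

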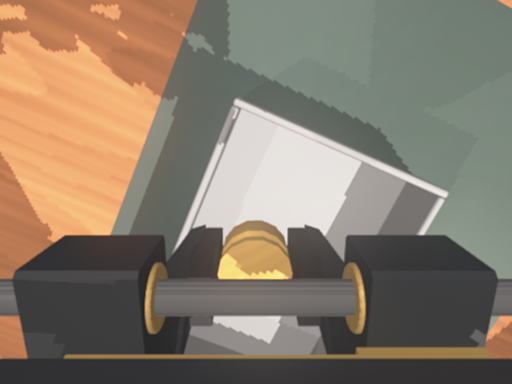

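Run:
```python
from h import *
d=snap("wrist")
a=at(d,101,237,.055);b=at(d,192,445,.055);print(a,b,a-b)
```

```text
[0.58465847 0.37192053 0.055     ] [0.587248   0.22705176 0.055     ] [-0.00258953  0.14486878  0.        ]
```

```bash
python3 -m jog '[{"translation":[0,0,0],"twist":-1,"claw":0},{"translation":[0,0,0.1],"twist":-1,"claw":0},{"translation":[0,0,0.1],"twist":-1,"claw":0},{"translation":[0,0,0.1],"twist":-1,"claw":0},{"translation":[0,0,0.2],"twist":-1,"claw":0},{"translation":[0,0,0.2],"twist":-1,"claw":0},{"translation":[0,0,0.2],"twist":-1,"claw":0},{"translation":[0,0,0.2],"twist":-1,"claw":0},{"translation":[0,0,0.2],"twist":-1,"claw":0},{"translation":[0,0,0.2],"twist":-1,"claw":0},{"translation":[0,0,0.3],"twist":-1,"claw":0},{"translation":[0,0,0.4],"twist":0,"claw":0},{"translation":[0,0,0.4],"twist":0,"claw":0},{"translation":[0,0,0.1],"twist":0,"claw":0},{"translation":[0,0,0],"twist":0,"claw":0},{"translation":[0,0,0],"twist":0,"claw":0}]'
python3 -m jog '[{"translation":[0,0,0],"twist":0,"claw":45},{"translation":[0,0,0],"twist":0,"claw":45},{"translation":[0,0,0],"twist":0,"claw":45},{"translation":[0,0,0],"twist":0,"claw":45},{"translation":[0,0,-0.6],"twist":0,"claw":45},{"translation":[0,0,-0.8],"twist":0,"claw":45},{"translation":[0,0,-0.8],"twist":0,"claw":45},{"translation":[0,0,-0.5],"twist":0,"claw":45},{"translation":[0,0,0],"twist":0,"claw":45}]'
python3 -c "
from h import *
from seg import seg
st(); seg(snap('top'),60);print();seg(snap('wrist'))"
```

```text
clock: 15.05
tool_pos: [0.5314, 0.3365, 0.0159]
eef_rot: [0.705, 0.709, 0.0, 0.0]
contact_force: [0.1, 0.2, -1.6]
opening: 0.33
clock: 15.8
tool_pos: [0.5334, 0.3388, 0.1286]
eef_rot: [0.705, 0.709, 0.005, 0.0]
contact_force: [1.0, 0.6, 0.9]
opening: 0.452
t 15.8 p [0.5334 0.3388 0.1286] x [-0.005  1.     0.006] y [1.    0.005 0.007] F [1.  0.6 0.9] op 0.452 q [-0.39  0.86 -0.46  1.64  0.52  0.76 -1.09]
blob [84, 62, 4, 25, 75] [85 74] xy [0.8878 0.4556]
blob [82, 91, 4, 32, 96] [ 84 106] xy [0.8007 0.4557]
blob [86, 102, 4, 29, 92] [ 88 116] xy [0.7754 0.4442]
blob [76, 113, 4, 27, 81] [ 78 126] xy [0.7497 0.468 ]
blob [71, 114, 4, 26, 80] [ 73 127] xy [0.7481 0.4799]
blob [278, 148, 12, 12, 111] [284 153] xy [ 0.6742 -0.0479]
blob [301, 148, 11, 12, 107] [306 153] xy [ 0.6731 -0.1035]
blob [254, 169, 12, 12, 117] [260 175] xy [0.6206 0.0123]
blob [302, 171, 12, 12, 115] [308 176] xy [ 0.6157 -0.1058]
blob [274, 180, 12, 9, 89] [280 184] xy [ 0.5966 -0.0364]
blob [460, 190, 6, 19, 93] [463 199] xy [ 0.5565 -0.4784]
blob [120, 207, 13, 12, 133] [126 213] xy [0.5306 0.3372]

blob [235, 173, 38, 41, 1049] [255 191] xy [0.5324 0.3361]
blob [118, 263, 27, 71, 972] [128 298] xy [0.4286 0.2448]
blob [365, 263, 27, 71, 954] [381 298] xy [0.637 0.245]
blob [92, 347, 420, 12, 2590] [360 354] xy [0.6239 0.1907]
```

```bash
python3 -m jog '[{"translation":[-0.5,0.18,0],"twist":0,"claw":45},{"translation":[-0.88,0.32,0],"twist":0,"claw":45},{"translation":[-0.88,0.32,0],"twist":0,"claw":45},{"translation":[-0.88,0.32,0],"twist":0,"claw":45},{"translation":[-0.88,0.32,0],"twist":0,"claw":45},{"translation":[-0.88,0.32,0],"twist":0,"claw":45},{"translation":[-0.88,0.32,0],"twist":0,"claw":45},{"translation":[-0.88,0.32,0],"twist":0,"claw":45},{"translation":[-0.88,0.32,0],"twist":0,"claw":45},{"translation":[-0.88,0.32,0],"twist":0,"claw":45},{"translation":[-0.88,0.32,0],"twist":0,"claw":45},{"translation":[-0.4,0.15,0.5],"twist":0,"claw":45},{"translation":[0,0,0.8],"twist":0,"claw":45},{"translation":[0,0,0.6],"twist":0,"claw":45},{"translation":[0,0,0.5],"twist":0,"claw":45},{"translation":[0,0,0.2],"twist":0,"claw":45},{"translation":[0,0,0],"twist":0,"claw":45},{"translation":[0,0,0],"twist":0,"claw":45}]'
python3 look.py w6
```

```text
clock: 17.4
tool_pos: [0.6738, -0.0505, 0.019]
eef_rot: [0.705, 0.709, -0.0, -0.0]
contact_force: [1.1, 0.7, 0.7]
opening: 0.447
t 17.4 p [ 0.6738 -0.0505  0.019 ] x [-0.005  1.     0.   ] y [ 1.     0.005 -0.001] F [1.1 0.7 0.7] op 0.447 q [ 0.24  1.07 -0.46  1.51  0.64  0.72 -0.5 ]
rect
(0.78, [75, 66, 171, 147], [0.6187, 0.0123])
(0.71, [220, 318, 284, 352], [0.6721, -0.0963])
(0.68, [27, 180, 116, 242], [0.592, -0.033])
(0.67, [221, 201, 288, 279], [0.6728, -0.0463])
pt
(0.96, [229, 257], [0.6741, -0.0462])
(0.92, [208, 92], [0.5947, -0.0356])
(0.73, [326, 254], [0.6729, -0.101])
(0.73, [108, 140], [0.6213, 0.0111])
knob_mid 0.17 [326. 252.] [ 0.6724 -0.0288  0.105 ]
tray_floor 0.64 [232. 198.] [ 0.645  -0.0476  0.007 ]
```

```bash
python3 -m jog '[{"translation":[0.08,0,0.1],"twist":0,"claw":45},{"translation":[0,0,0.1],"twist":0,"claw":45},{"translation":[0,0,0],"twist":0,"claw":0},{"translation":[0,0,0],"twist":0,"claw":0},{"translation":[0,0,0],"twist":0,"claw":0},{"translation":[0,0,0],"twist":0,"claw":0},{"translation":[0,0,0],"twist":0,"claw":0},{"translation":[0,0,0],"twist":0,"claw":0},{"translation":[0,0,-0.5],"twist":0,"claw":0},{"translation":[0,0,-0.8],"twist":0,"claw":0},{"translation":[0,0,-0.8],"twist":0,"claw":0},{"translation":[0,0,-0.65],"twist":0,"claw":0},{"translation":[0,0,0],"twist":0,"claw":0}]'
python3 -m jog '[{"translation":[0.5,-0.25,0],"twist":0,"claw":0},{"translation":[0.8,-0.39,0],"twist":0,"claw":0},{"translation":[0.8,-0.39,0],"twist":0,"claw":0},{"translation":[0.8,-0.39,0],"twist":0,"claw":0},{"translation":[0.8,-0.39,0],"twist":0,"claw":0},{"translation":[0.8,-0.39,0],"twist":0,"claw":0},{"translation":[0.8,-0.39,0],"twist":0,"claw":0},{"translation":[0.8,-0.39,0],"twist":0,"claw":0},{"translation":[0.8,-0.39,0],"twist":0,"claw":0},{"translation":[0.8,-0.39,0],"twist":0,"claw":0},{"translation":[0.8,-0.39,0],"twist":0,"claw":0},{"translation":[0.8,-0.39,0],"twist":0,"claw":0},{"translation":[0.3,-0.2,0],"twist":0,"claw":0},{"translation":[0,0,0],"twist":0,"claw":0},{"translation":[0,0,0],"twist":0,"claw":0}]'
```

```text
clock: 18.83
tool_pos: [0.678, -0.0469, 0.1277]
eef_rot: [0.706, 0.709, 0.004, 0.003]
contact_force: [1.3, -0.2, -0.9]
opening: 0.33
clock: 20.08
tool_pos: [0.4818, 0.3359, 0.121]
eef_rot: [0.704, 0.71, -0.001, 0.0]
contact_force: [0.6, -0.3, -1.8]
opening: 0.328
```

```bash
python3 -m jog '[{"translation":[0.0,0.05,0.5],"twist":0,"claw":0},{"translation":[0,0,0.8],"twist":0,"claw":0},{"translation":[0,0,0.7],"twist":0,"claw":0},{"translation":[0,0,0.4],"twist":0,"claw":0},{"translation":[0,0,0.23],"twist":0,"claw":0},{"translation":[0,0,0],"twist":0,"claw":0},{"translation":[0,0,0],"twist":0,"claw":0},{"translation":[0,0,0],"twist":0,"claw":44},{"translation":[0,0,0],"twist":0,"claw":44},{"translation":[0,0,0],"twist":0,"claw":44},{"translation":[0,0,0],"twist":0,"claw":44},{"translation":[0,0,-0.6],"twist":0,"claw":44},{"translation":[0,0,-0.8],"twist":0,"claw":44},{"translation":[0,0,-0.8],"twist":0,"claw":44},{"translation":[0,0,-0.45],"twist":0,"claw":44}]'
python3 -m jog '[{"translation":[-0.4,0.17,0],"twist":0,"claw":44},{"translation":[-0.785,0.34,0],"twist":0,"claw":44},{"translation":[-0.785,0.34,0],"twist":0,"claw":44},{"translation":[-0.785,0.34,0],"twist":0,"claw":44},{"translation":[-0.785,0.34,0],"twist":0,"claw":44},{"translation":[-0.785,0.34,0],"twist":0,"claw":44},{"translation":[-0.785,0.34,0],"twist":0,"claw":44},{"translation":[-0.785,0.34,0],"twist":0,"claw":44},{"translation":[-0.785,0.34,0],"twist":0,"claw":44},{"translation":[-0.785,0.34,0],"twist":0,"claw":44},{"translation":[-0.785,0.34,0],"twist":0,"claw":44},{"translation":[-0.785,0.34,0],"twist":0,"claw":44},{"translation":[-0.785,0.34,0],"twist":0,"claw":44},{"translation":[-0.785,0.34,0],"twist":0,"claw":44},{"translation":[-0.4,0.14,0],"twist":0,"claw":44},{"translation":[0,0,0],"twist":0,"claw":44},{"translation":[0,0,0],"twist":0,"claw":44}]'
python3 -c "
from h import *
from seg import seg
st(); seg(snap('top'),60);print();seg(snap('wrist'))"|grep -v "0.4[4-9]"
```

```text
clock: 21.33
tool_pos: [0.4858, 0.3367, 0.1259]
eef_rot: [0.705, 0.709, 0.002, 0.0]
contact_force: [-0.2, 0.7, -0.2]
opening: 0.44
clock: 22.75
tool_pos: [0.676, -0.1049, 0.1224]
eef_rot: [0.706, 0.708, 0.0, 0.0]
contact_force: [-0.8, 0.9, 0.8]
opening: 0.441
blob [254, 169, 12, 12, 119] [260 175] xy [0.6204 0.0125]
blob [302, 176, 12, 7, 68] [308 178] xy [ 0.61   -0.1055]
blob [274, 180, 12, 9, 90] [280 184] xy [ 0.5965 -0.0362]
blob [120, 206, 12, 12, 116] [126 212] xy [0.5332 0.3387]

blob [145, 0, 48, 46, 1784] [168  20] xy [0.6175 0.0131]
blob [110, 74, 47, 46, 1700] [133  97] xy [ 0.59   -0.0356]
blob [151, 174, 42, 42, 1347] [171 195] xy [ 0.6125 -0.1067]
blob [230, 174, 40, 40, 1278] [250 193] xy [ 0.6715 -0.105 ]
blob [377, 267, 13, 65, 334] [384 299] xy [ 0.7807 -0.1936]
blob [121, 268, 12, 64, 349] [125 300] xy [ 0.5702 -0.195 ]
```

```bash
python3 -m jog '[{"translation":[0.02,-0.05,0.6],"twist":0,"claw":44},{"translation":[0,0,0.8],"twist":0,"claw":44},{"translation":[0,0,0.7],"twist":0,"claw":44},{"translation":[0,0,0.4],"twist":0,"claw":44},{"translation":[0,0,0.27],"twist":0,"claw":44},{"translation":[0,0,0],"twist":0,"claw":44},{"translation":[0,0,0],"twist":0,"claw":44},{"translation":[0,0,0],"twist":0,"claw":0},{"translation":[0,0,0],"twist":0,"claw":0},{"translation":[0,0,0],"twist":0,"claw":0},{"translation":[0,0,0],"twist":0,"claw":0},{"translation":[0,0,0],"twist":0,"claw":0},{"translation":[0,0,0],"twist":0,"claw":0},{"translation":[0,0,-0.5],"twist":0,"claw":0},{"translation":[0,0,-0.8],"twist":0,"claw":0},{"translation":[0,0,-0.8],"twist":0,"claw":0},{"translation":[0,0,-0.6],"twist":0,"claw":0},{"translation":[0,0,0],"twist":0,"claw":0}]'
python3 -m jog '[{"translation":[0.4,-0.22,0],"twist":0,"claw":0},{"translation":[0.785,-0.43,0],"twist":0,"claw":0},{"translation":[0.785,-0.43,0],"twist":0,"claw":0},{"translation":[0.785,-0.43,0],"twist":0,"claw":0},{"translation":[0.785,-0.43,0],"twist":0,"claw":0},{"translation":[0.785,-0.43,0],"twist":0,"claw":0},{"translation":[0.785,-0.43,0],"twist":0,"claw":0},{"translation":[0.785,-0.43,0],"twist":0,"claw":0},{"translation":[0.785,-0.43,0],"twist":0,"claw":0},{"translation":[0.785,-0.43,0],"twist":0,"claw":0},{"translation":[0.785,-0.43,0],"twist":0,"claw":0},{"translation":[0.785,-0.43,0],"twist":0,"claw":0},{"translation":[0.785,-0.43,0],"twist":0,"claw":0},{"translation":[0.785,-0.43,0],"twist":0,"claw":0},{"translation":[0.4,-0.24,0],"twist":0,"claw":0},{"translation":[0,0,0],"twist":0,"claw":0},{"translation":[0,0,0],"twist":0,"claw":0}]'
```

```text
clock: 24.35
tool_pos: [0.6776, -0.1029, 0.1255]
eef_rot: [0.706, 0.709, 0.004, 0.004]
contact_force: [0.9, 1.4, -0.4]
opening: 0.332
clock: 25.77
tool_pos: [0.4289, 0.3367, 0.1191]
eef_rot: [0.704, 0.71, -0.0, 0.0]
contact_force: [0.3, -0.4, -0.7]
opening: 0.328
```

```bash
python3 -m jog '[{"translation":[0,0,0.5],"twist":0,"claw":0},{"translation":[0,0,0.8],"twist":0,"claw":0},{"translation":[0,0,0.7],"twist":0,"claw":0},{"translation":[0,0,0.4],"twist":0,"claw":0},{"translation":[0,0,0.18],"twist":0,"claw":0},{"translation":[0,0,0],"twist":0,"claw":0},{"translation":[0,0,0],"twist":0,"claw":0},{"translation":[0,0,0],"twist":0,"claw":44},{"translation":[0,0,0],"twist":0,"claw":44},{"translation":[0,0,0],"twist":0,"claw":44},{"translation":[0,0,0],"twist":0,"claw":44},{"translation":[0,0,-0.6],"twist":0,"claw":44},{"translation":[0,0,-0.8],"twist":0,"claw":44},{"translation":[0,0,-0.8],"twist":0,"claw":44},{"translation":[0,0,-0.45],"twist":0,"claw":44}]'
python3 -m jog '[{"translation":[-0.4,0.24,0],"twist":0,"claw":44},{"translation":[-0.735,0.435,0],"twist":0,"claw":44},{"translation":[-0.735,0.435,0],"twist":0,"claw":44},{"translation":[-0.735,0.435,0],"twist":0,"claw":44},{"translation":[-0.735,0.435,0],"twist":0,"claw":44},{"translation":[-0.735,0.435,0],"twist":0,"claw":44},{"translation":[-0.735,0.435,0],"twist":0,"claw":44},{"translation":[-0.735,0.435,0],"twist":0,"claw":44},{"translation":[-0.735,0.435,0],"twist":0,"claw":44},{"translation":[-0.735,0.435,0],"twist":0,"claw":44},{"translation":[-0.735,0.435,0],"twist":0,"claw":44},{"translation":[-0.36,0.22,0],"twist":0,"claw":44},{"translation":[0,0,0],"twist":0,"claw":44},{"translation":[0,0,0],"twist":0,"claw":44}]'
python3 -c "
from h import *
from seg import seg
st(); seg(snap('top'),60);print();seg(snap('wrist'))"|grep -v "0\.4[4-9].. \]"
```

```text
clock: 27.02
tool_pos: [0.4306, 0.3369, 0.1256]
eef_rot: [0.705, 0.709, 0.002, 0.0]
contact_force: [-0.1, 0.8, 0.7]
opening: 0.438
clock: 28.18
tool_pos: [0.6239, 0.0116, 0.1224]
eef_rot: [0.706, 0.708, 0.0, 0.0]
contact_force: [0.1, 0.2, -0.7]
opening: 0.442
t 28.18 p [0.6239 0.0116 0.1224] x [-0.003  1.     0.   ] y [1.    0.003 0.   ] F [ 0.1  0.2 -0.7] op 0.442 q [ 0.19  0.88 -0.53  1.65  0.59  0.77 -0.61]
blob [82, 59, 6, 60, 190] [84 89] xy [0.8481 0.4561]
blob [86, 59, 7, 59, 194] [89 88] xy [0.8492 0.4443]
blob [275, 180, 11, 11, 88] [280 185] xy [ 0.5949 -0.0379]
blob [458, 190, 8, 12, 80] [461 195] xy [ 0.5645 -0.4765]
blob [120, 206, 14, 12, 142] [127 212] xy [0.5326 0.3361]
blob [119, 226, 12, 13, 123] [124 232] xy [0.4839 0.3394]
blob [118, 249, 12, 12, 123] [123 255] xy [0.4298 0.3394]

blob [231, 176, 40, 40, 1278] [250 196] xy [0.6192 0.0094]
blob [211, 233, 24, 43, 804] [222 255] xy [ 0.5968 -0.0389]
blob [376, 266, 14, 66, 356] [384 298] xy [ 0.728  -0.0768]
blob [121, 268, 12, 64, 357] [125 300] xy [ 0.5177 -0.079 ]
blob [227, 316, 36, 37, 1111] [245 334] xy [ 0.6149 -0.1108]
```

```bash
python3 -m jog '[{"translation":[0,-0.02,0.6],"twist":0,"claw":44},{"translation":[0,0,0.8],"twist":0,"claw":44},{"translation":[0,0,0.7],"twist":0,"claw":44},{"translation":[0,0,0.4],"twist":0,"claw":44},{"translation":[0,0,0.27],"twist":0,"claw":44},{"translation":[0,0,0],"twist":0,"claw":44},{"translation":[0,0,0],"twist":0,"claw":44},{"translation":[0,0,0],"twist":0,"claw":0},{"translation":[0,0,0],"twist":0,"claw":0},{"translation":[0,0,0],"twist":0,"claw":0},{"translation":[0,0,0],"twist":0,"claw":0},{"translation":[0,0,0],"twist":0,"claw":0},{"translation":[0,0,0],"twist":0,"claw":0},{"translation":[0,0,-0.5],"twist":0,"claw":0},{"translation":[0,0,-0.8],"twist":0,"claw":0},{"translation":[0,0,-0.8],"twist":0,"claw":0},{"translation":[0,0,-0.6],"twist":0,"claw":0},{"translation":[0,0,0],"twist":0,"claw":0}]'
python3 -m jog '[{"translation":[0.4,-0.14,0],"twist":0,"claw":0},{"translation":[0.79,-0.28,0],"twist":0,"claw":0},{"translation":[0.79,-0.28,0],"twist":0,"claw":0},{"translation":[0.79,-0.28,0],"twist":0,"claw":0},{"translation":[0.79,-0.28,0],"twist":0,"claw":0},{"translation":[0.79,-0.28,0],"twist":0,"claw":0},{"translation":[0.79,-0.28,0],"twist":0,"claw":0},{"translation":[0.79,-0.28,0],"twist":0,"claw":0},{"translation":[0.4,-0.14,0],"twist":0,"claw":0},{"translation":[0,0,0],"twist":0,"claw":0},{"translation":[0,0,0],"twist":0,"claw":0}]'
```

```text
clock: 29.78
tool_pos: [0.6264, 0.0132, 0.1248]
eef_rot: [0.706, 0.709, 0.004, 0.003]
contact_force: [0.4, 0.1, -1.1]
opening: 0.329
clock: 30.7
tool_pos: [0.5315, 0.2656, 0.1189]
eef_rot: [0.705, 0.71, -0.001, 0.0]
contact_force: [0.0, -2.1, -1.6]
opening: 0.327
```

```bash
python3 -m jog '[{"translation":[0,0,0.5],"twist":0,"claw":0},{"translation":[0,0,0.8],"twist":0,"claw":0},{"translation":[0,0,0.7],"twist":0,"claw":0},{"translation":[0,0,0.4],"twist":0,"claw":0},{"translation":[0,0,0.18],"twist":0,"claw":0},{"translation":[0,0,0],"twist":0,"claw":0},{"translation":[0,0,0],"twist":0,"claw":0},{"translation":[0,0,0],"twist":0,"claw":43},{"translation":[0,0,0],"twist":0,"claw":43},{"translation":[0,0,0],"twist":0,"claw":43},{"translation":[0,0,0],"twist":0,"claw":43},{"translation":[0,0,-0.6],"twist":0,"claw":43},{"translation":[0,0,-0.8],"twist":0,"claw":43},{"translation":[0,0,-0.8],"twist":0,"claw":43},{"translation":[0,0,-0.45],"twist":0,"claw":43}]'
python3 -m jog '[{"translation":[-0.4,0.1,0],"twist":0,"claw":43},{"translation":[-0.84,0.195,0],"twist":0,"claw":43},{"translation":[-0.84,0.195,0],"twist":0,"claw":43},{"translation":[-0.84,0.195,0],"twist":0,"claw":43},{"translation":[-0.84,0.195,0],"twist":0,"claw":43},{"translation":[-0.84,0.195,0],"twist":0,"claw":43},{"translation":[-0.84,0.195,0],"twist":0,"claw":43},{"translation":[-0.84,0.195,0],"twist":0,"claw":43},{"translation":[-0.84,0.195,0],"twist":0,"claw":43},{"translation":[-0.84,0.195,0],"twist":0,"claw":43},{"translation":[-0.84,0.195,0],"twist":0,"claw":43},{"translation":[-0.42,0.09,0],"twist":0,"claw":43},{"translation":[0,0,0],"twist":1,"claw":43},{"translation":[0,0,0],"twist":1,"claw":43},{"translation":[0,0,0],"twist":1,"claw":43},{"translation":[0,0,0],"twist":1,"claw":43},{"translation":[0,0,0],"twist":1,"claw":43},{"translation":[0,0,0],"twist":1,"claw":43},{"translation":[0,0,0],"twist":1,"claw":43},{"translation":[0,0,0],"twist":1,"claw":43}]'
python3 -m jog '[{"translation":[0,0,0],"twist":0,"claw":43}]'
python3 -c "
from h import *
from seg import seg
st(); seg(snap('top'),60);print();seg(snap('wrist','w7'))"|grep -v "0\.4[4-9].. \]"
```

```text
clock: 31.95
tool_pos: [0.5333, 0.2663, 0.1258]
eef_rot: [0.705, 0.709, 0.002, 0.0]
contact_force: [0.2, 0.3, 0.9]
opening: 0.428
clock: 33.62
tool_pos: [0.6197, -0.103, 0.1228]
eef_rot: [0.934, 0.358, 0.0, 0.0]
contact_force: [0.5, 0.0, 0.1]
opening: 0.43
clock: 33.7
tool_pos: [0.6198, -0.1028, 0.1229]
eef_rot: [0.933, 0.36, 0.0, 0.0]
contact_force: [0.3, -0.1, 0.2]
opening: 0.427
t 33.7 p [ 0.6198 -0.1028  0.1229] x [0.741 0.671 0.   ] y [ 0.671 -0.741  0.001] F [ 0.3 -0.1  0.2] op 0.427 q [ 0.27  0.85 -0.33  1.65  0.38  0.71 -1.08]
blob [81, 59, 7, 76, 241] [84 96] xy [0.8275 0.4563]
blob [85, 59, 8, 75, 236] [89 96] xy [0.8282 0.4443]
blob [76, 113, 4, 20, 62] [ 78 123] xy [0.7586 0.4682]
blob [71, 114, 5, 18, 61] [ 73 123] xy [0.7587 0.48  ]
blob [120, 206, 12, 12, 117] [125 211] xy [0.5334 0.3388]
blob [150, 206, 12, 12, 125] [156 211] xy [0.533  0.2658]
blob [119, 226, 12, 13, 120] [124 232] xy [0.4837 0.3396]
blob [118, 249, 12, 12, 122] [123 255] xy [0.4298 0.3395]

blob [139, 135, 46, 43, 1473] [160 157] xy [ 0.5906 -0.035 ]
blob [235, 177, 39, 42, 1300] [254 198] xy [ 0.6131 -0.1062]
blob [123, 268, 12, 60, 289] [127 298] xy [ 0.4816 -0.0868]
blob [376, 269, 11, 60, 285] [382 298] xy [ 0.6209 -0.2407]
```

View pics/w7.png

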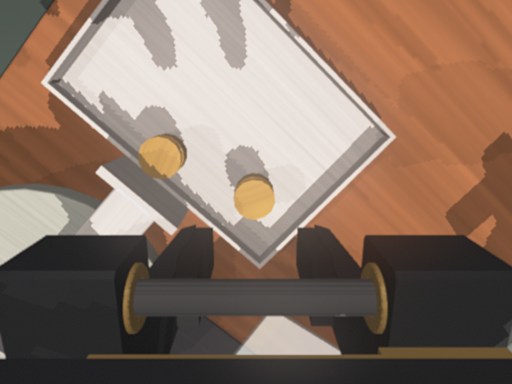

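```bash
python3 -m jog '[{"translation":[-0.06,-0.02,0.6],"twist":0,"claw":43},{"translation":[0,0,0.8],"twist":0,"claw":43},{"translation":[0,0,0.7],"twist":0,"claw":43},{"translation":[0,0,0.4],"twist":0,"claw":43},{"translation":[0,0,0.27],"twist":0,"claw":43},{"translation":[0,0,0],"twist":0,"claw":43},{"translation":[0,0,0],"twist":0,"claw":43},{"translation":[0,0,0],"twist":0,"claw":0},{"translation":[0,0,0],"twist":0,"claw":0},{"translation":[0,0,0],"twist":0,"claw":0},{"translation":[0,0,0],"twist":0,"claw":0},{"translation":[0,0,0],"twist":0,"claw":0},{"translation":[0,0,0],"twist":0,"claw":0},{"translation":[0,0,-0.5],"twist":0,"claw":0},{"translation":[0,0,-0.8],"twist":0,"claw":0},{"translation":[0,0,-0.8],"twist":0,"claw":0},{"translation":[0,0,-0.6],"twist":0,"claw":0},{"translation":[0,0,0],"twist":0,"claw":0}]'
python3 -m jog '[{"translation":[0,0,0],"twist":-1,"claw":0},{"translation":[0,0,0],"twist":-1,"claw":0},{"translation":[0,0,0],"twist":-1,"claw":0},{"translation":[0,0,0],"twist":-1,"claw":0},{"translation":[0,0,0],"twist":-1,"claw":0},{"translation":[0,0,0],"twist":-1,"claw":0},{"translation":[0,0,0],"twist":-1,"claw":0},{"translation":[0,0,0],"twist":-1,"claw":0},{"translation":[0,0,0],"twist":0,"claw":0}]'
python3 -m jog '[{"translation":[0.4,-0.15,0],"twist":0,"claw":0},{"translation":[0.84,-0.3,0],"twist":0,"claw":0},{"translation":[0.84,-0.3,0],"twist":0,"claw":0},{"translation":[0.84,-0.3,0],"twist":0,"claw":0},{"translation":[0.84,-0.3,0],"twist":0,"claw":0},{"translation":[0.84,-0.3,0],"twist":0,"claw":0},{"translation":[0.84,-0.3,0],"twist":0,"claw":0},{"translation":[0.84,-0.3,0],"twist":0,"claw":0},{"translation":[0.84,-0.3,0],"twist":0,"claw":0},{"translation":[0.84,-0.3,0],"twist":0,"claw":0},{"translation":[0.84,-0.3,0],"twist":0,"claw":0},{"translation":[0.44,-0.18,0],"twist":0,"claw":0},{"translation":[0,0,0],"twist":0,"claw":0},{"translation":[0,0,0],"twist":0,"claw":0}]'
```

```text
clock: 35.3
tool_pos: [0.6206, -0.1042, 0.1248]
eef_rot: [0.933, 0.36, 0.004, 0.002]
contact_force: [0.7, 1.6, -0.3]
opening: 0.327
clock: 36.05
tool_pos: [0.6163, -0.1044, 0.1183]
eef_rot: [0.704, 0.71, -0.001, -0.001]
contact_force: [-0.6, -0.1, -1.5]
opening: 0.332
clock: 37.22
tool_pos: [0.4814, 0.2658, 0.1192]
eef_rot: [0.705, 0.709, -0.0, -0.0]
contact_force: [0.9, -0.2, -1.0]
opening: 0.328
```

```bash
python3 -m jog '[{"translation":[0,0.04,0.5],"twist":0,"claw":0},{"translation":[0,0,0.8],"twist":0,"claw":0},{"translation":[0,0,0.7],"twist":0,"claw":0},{"translation":[0,0,0.4],"twist":0,"claw":0},{"translation":[0,0,0.18],"twist":0,"claw":0},{"translation":[0,0,0],"twist":0,"claw":0},{"translation":[0,0,0],"twist":0,"claw":0},{"translation":[0,0,0],"twist":0,"claw":44},{"translation":[0,0,0],"twist":0,"claw":44},{"translation":[0,0,0],"twist":0,"claw":44},{"translation":[0,0,0],"twist":0,"claw":44},{"translation":[0,0,-0.6],"twist":0,"claw":44},{"translation":[0,0,-0.8],"twist":0,"claw":44},{"translation":[0,0,-0.8],"twist":0,"claw":44},{"translation":[0,0,-0.45],"twist":0,"claw":44}]'
python3 -m jog '[{"translation":[-0.42,0.15,0],"twist":0,"claw":44},{"translation":[-0.84,0.315,0],"twist":0,"claw":44},{"translation":[-0.84,0.315,0],"twist":0,"claw":44},{"translation":[-0.84,0.315,0],"twist":0,"claw":44},{"translation":[-0.84,0.315,0],"twist":0,"claw":44},{"translation":[-0.84,0.315,0],"twist":0,"claw":44},{"translation":[-0.84,0.315,0],"twist":0,"claw":44},{"translation":[-0.84,0.315,0],"twist":0,"claw":44},{"translation":[-0.84,0.315,0],"twist":0,"claw":44},{"translation":[-0.46,0.16,0],"twist":0,"claw":44},{"translation":[0,0,0],"twist":1,"claw":44},{"translation":[0,0,0],"twist":1,"claw":44},{"translation":[0,0,0],"twist":1,"claw":44},{"translation":[0,0,0],"twist":1,"claw":44},{"translation":[0,0,0],"twist":1,"claw":44}]'
python3 -m jog '[{"translation":[0,0,0],"twist":1,"claw":44},{"translation":[0,0,0],"twist":1,"claw":44},{"translation":[0,0,0],"twist":1,"claw":44},{"translation":[0,0,0],"twist":1,"claw":44},{"translation":[0,0,0],"twist":1,"claw":44},{"translation":[0,0,0],"twist":1,"claw":44},{"translation":[0,0,0],"twist":1,"claw":44},{"translation":[0,0,0],"twist":1,"claw":44},{"translation":[0,0,0],"twist":1,"claw":44},{"translation":[0,0,0],"twist":1,"claw":44},{"translation":[0,0,0],"twist":0,"claw":44}]'
python3 -c "
from h import *
from seg import seg
st(); seg(snap('top'),60);print();seg(snap('wrist','w8'))"|grep -v "0\.4[4-9].. \]"
```

```text
clock: 38.47
tool_pos: [0.4848, 0.2657, 0.1256]
eef_rot: [0.705, 0.709, 0.002, 0.0]
contact_force: [1.1, 1.4, -0.3]
opening: 0.441
clock: 39.72
tool_pos: [0.5986, -0.0387, 0.1227]
eef_rot: [0.866, 0.5, 0.0, 0.0]
contact_force: [0.2, -0.1, -0.1]
opening: 0.441
clock: 40.63
tool_pos: [0.5986, -0.0383, 0.1227]
eef_rot: [1.0, 0.001, 0.0, 0.0]
contact_force: [0.5, 0.1, 0.6]
opening: 0.443
t 40.63 p [ 0.5986 -0.0383  0.1227] x [1.    0.003 0.   ] y [ 0.003 -1.     0.   ] F [0.5 0.1 0.6] op 0.443 q [ 0.05  0.81 -0.12  1.74  0.15  0.6  -1.72]
blob [86, 59, 7, 60, 196] [89 88] xy [0.8489 0.4444]
blob [82, 76, 5, 44, 137] [84 98] xy [0.8244 0.4562]
blob [274, 183, 12, 8, 80] [280 186] xy [ 0.5921 -0.036 ]
blob [459, 190, 7, 19, 118] [462 199] xy [ 0.5559 -0.4768]
blob [120, 206, 14, 12, 142] [126 212] xy [0.5328 0.3363]
blob [150, 206, 12, 12, 125] [156 211] xy [0.533  0.2658]
blob [119, 226, 14, 13, 148] [125 232] xy [0.4833 0.3369]
blob [149, 226, 13, 12, 127] [155 231] xy [0.4843 0.2654]
blob [118, 249, 14, 12, 146] [124 255] xy [0.4298 0.3371]

blob [232, 179, 41, 40, 1286] [252 198] xy [ 0.5905 -0.0354]
blob [378, 270, 11, 62, 307] [384 301] xy [ 0.5039 -0.1434]
blob [121, 277, 8, 49, 212] [124 301] xy [0.5022 0.0688]
```

View pics/w8.png

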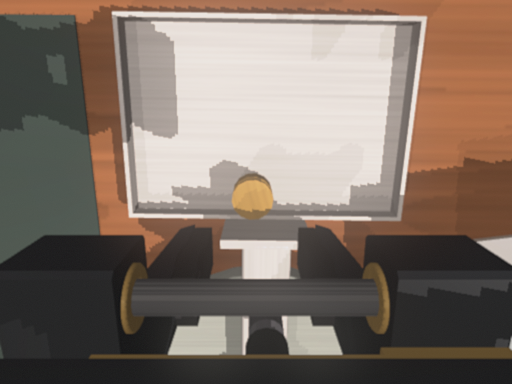

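```bash
python3 -m jog '[{"translation":[-0.03,-0.05,0.6],"twist":0,"claw":44},{"translation":[0,0,0.8],"twist":0,"claw":44},{"translation":[0,0,0.7],"twist":0,"claw":44},{"translation":[0,0,0.4],"twist":0,"claw":44},{"translation":[0,0,0.2],"twist":0,"claw":44},{"translation":[0,0,0.07],"twist":0,"claw":44},{"translation":[0,0,0],"twist":0,"claw":44},{"translation":[0,0,0],"twist":0,"claw":0},{"translation":[0,0,0],"twist":0,"claw":0},{"translation":[0,0,0],"twist":0,"claw":0},{"translation":[0,0,0],"twist":0,"claw":0},{"translation":[0,0,0],"twist":0,"claw":0},{"translation":[0,0,0],"twist":0,"claw":0},{"translation":[0,0,-0.5],"twist":0,"claw":0},{"translation":[0,0,-0.8],"twist":0,"claw":0},{"translation":[0,0,-0.8],"twist":0,"claw":0},{"translation":[0,0,-0.6],"twist":0,"claw":0},{"translation":[0,0,0],"twist":0,"claw":0}]'
python3 -m jog '[{"translation":[0,0,0],"twist":-1,"claw":0},{"translation":[0,0,0],"twist":-1,"claw":0},{"translation":[0,0,0],"twist":-1,"claw":0},{"translation":[0,0,0],"twist":-1,"claw":0},{"translation":[0,0,0],"twist":-1,"claw":0},{"translation":[0,0,0],"twist":-1,"claw":0},{"translation":[0,0,0],"twist":-1,"claw":0},{"translation":[0,0,0],"twist":-1,"claw":0},{"translation":[0,0,0],"twist":-1,"claw":0},{"translation":[0,0,0],"twist":-1,"claw":0},{"translation":[0,0,0],"twist":-1,"claw":0},{"translation":[0,0,0],"twist":-1,"claw":0},{"translation":[0,0,0],"twist":-1,"claw":0},{"translation":[0,0,0],"twist":-1,"claw":0},{"translation":[0,0,0],"twist":-1,"claw":0},{"translation":[0,0,0],"twist":0,"claw":0}]'
python3 -m jog '[{"translation":[0.4,-0.22,0],"twist":0,"claw":0},{"translation":[0.84,-0.464,0],"twist":0,"claw":0},{"translation":[0.84,-0.464,0],"twist":0,"claw":0},{"translation":[0.84,-0.464,0],"twist":0,"claw":0},{"translation":[0.84,-0.464,0],"twist":0,"claw":0},{"translation":[0.84,-0.464,0],"twist":0,"claw":0},{"translation":[0.84,-0.464,0],"twist":0,"claw":0},{"translation":[0.84,-0.464,0],"twist":0,"claw":0},{"translation":[0.84,-0.464,0],"twist":0,"claw":0},{"translation":[0.46,-0.25,0],"twist":0,"claw":0},{"translation":[0,0,0],"twist":0,"claw":0},{"translation":[0,0,0],"twist":0,"claw":0}]'
```

```text
clock: 42.23
tool_pos: [0.6005, -0.0367, 0.1244]
eef_rot: [1.0, 0.002, 0.004, 0.0]
contact_force: [0.7, 0.3, -0.4]
opening: 0.327
clock: 43.57
tool_pos: [0.5964, -0.0369, 0.1183]
eef_rot: [0.704, 0.71, -0.001, -0.001]
contact_force: [0.0, -0.6, -1.4]
opening: 0.326
clock: 44.57
tool_pos: [0.4276, 0.267, 0.1193]
eef_rot: [0.705, 0.709, -0.0, -0.0]
contact_force: [0.0, -1.6, -1.1]
opening: 0.328
```

```bash
python3 -m jog '[{"translation":[0,0.04,0.5],"twist":0,"claw":0},{"translation":[0,0,0.8],"twist":0,"claw":0},{"translation":[0,0,0.7],"twist":0,"claw":0},{"translation":[0,0,0.4],"twist":0,"claw":0},{"translation":[0,0,0.18],"twist":0,"claw":0},{"translation":[0,0,0],"twist":0,"claw":0},{"translation":[0,0,0],"twist":0,"claw":0},{"translation":[0,0,0],"twist":0,"claw":44},{"translation":[0,0,0],"twist":0,"claw":44},{"translation":[0,0,0],"twist":0,"claw":44},{"translation":[0,0,0],"twist":0,"claw":44},{"translation":[0,0,-0.6],"twist":0,"claw":44},{"translation":[0,0,-0.9],"twist":0,"claw":44},{"translation":[0,0,-0.9],"twist":0,"claw":44},{"translation":[0,0,-0.9],"twist":0,"claw":44},{"translation":[0,0,-0.9],"twist":0,"claw":60},{"translation":[0,0,-0.4],"twist":0,"claw":60}]'
python3 -m jog '[{"translation":[-0.43,0.13,0],"twist":0,"claw":60},{"translation":[-0.865,0.27,0],"twist":0,"claw":60},{"translation":[-0.865,0.27,0],"twist":0,"claw":60},{"translation":[-0.865,0.27,0],"twist":0,"claw":60},{"translation":[-0.865,0.27,0],"twist":0,"claw":60},{"translation":[-0.865,0.27,0],"twist":0,"claw":60},{"translation":[-0.865,0.27,0],"twist":0,"claw":60},{"translation":[-0.865,0.27,0],"twist":0,"claw":60},{"translation":[-0.865,0.27,0],"twist":0,"claw":60},{"translation":[-0.44,0.13,0],"twist":0,"claw":60},{"translation":[0,0,0],"twist":0,"claw":60},{"translation":[0,0,0],"twist":0,"claw":60}]'
python3 -c "
from h import *
from seg import seg
st(); seg(snap('top','t9'),60);print();d=snap('wrist','w9');seg(d)
for x in r.spot_point('knob_mid','wrist')[:2]: print(x,at(d,*x['location'],.105))
print([px(d,[.5267,-.0445,z]) for z in(.105,.118,.128)])"|grep -v "0\.4[4-9].. \]"
```

```text
clock: 45.98
tool_pos: [0.4313, 0.2669, 0.2048]
eef_rot: [0.705, 0.709, 0.003, 0.0]
contact_force: [-0.1, 0.8, 0.1]
opening: 0.568
clock: 46.98
tool_pos: [0.5284, -0.0464, 0.2004]
eef_rot: [0.706, 0.708, 0.0, 0.0]
contact_force: [-0.9, 1.0, 0.3]
opening: 0.602
t 46.98 p [ 0.5284 -0.0464  0.2004] x [-0.002  1.    -0.   ] y [1.    0.002 0.   ] F [-0.9  1.   0.3] op 0.602 q [ 0.37  0.68 -0.61  1.88  0.55  0.76 -0.55]
blob [80, 59, 8, 81, 257] [84 99] xy [0.8198 0.4562]
blob [85, 59, 8, 74, 245] [89 95] xy [0.8306 0.4443]
blob [71, 113, 5, 27, 92] [ 73 126] xy [0.749 0.48 ]
blob [76, 113, 4, 27, 85] [ 77 126] xy [0.7499 0.4682]
blob [459, 190, 7, 19, 113] [462 199] xy [ 0.5564 -0.4772]
blob [120, 206, 14, 12, 141] [126 212] xy [0.5328 0.3364]
blob [150, 206, 12, 12, 125] [156 211] xy [0.533  0.2658]
blob [119, 226, 14, 13, 144] [125 232] xy [0.4833 0.3372]
blob [149, 226, 13, 12, 126] [155 231] xy [0.4844 0.2655]
blob [118, 249, 12, 12, 123] [123 255] xy [0.4299 0.3394]
blob [149, 249, 13, 12, 128] [155 255] xy [0.4297 0.2643]

blob [412, 270, 13, 57, 277] [420 298] xy [ 0.7042 -0.1843]
blob [86, 273, 11, 55, 262] [ 90 300] xy [ 0.352  -0.1873]
{'location': [192.8, 245.9], 'confidence': 0.82} [ 0.52108449 -0.04475921  0.105     ]
[(np.float64(192.48475922263077), np.float64(253.6364126129034)), (np.float64(197.45092987076623), np.float64(253.6009794395349)), (np.float64(201.64275825896385), np.float64(253.57107112736975))]
```

View pics/w9.png

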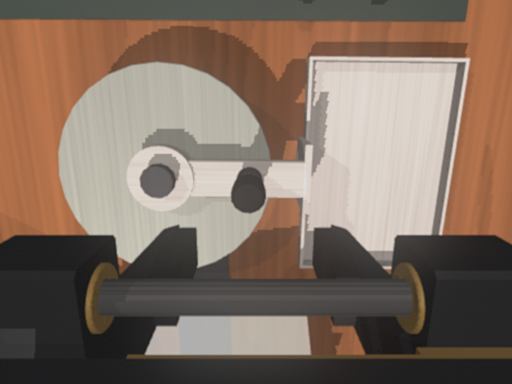

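```bash
python3 -m jog '[{"translation":[0.05,-0.07,0.5],"twist":0,"claw":60},{"translation":[0,0,0.8],"twist":0,"claw":55},{"translation":[0,0,0.7],"twist":0,"claw":50},{"translation":[0,0,0.5],"twist":0,"claw":50},{"translation":[0,0,0.22],"twist":0,"claw":50},{"translation":[0,0,0],"twist":0,"claw":50},{"translation":[0,0,0],"twist":0,"claw":50}]'
python3 -m jog '[{"translation":[0,0,0],"twist":0,"claw":0},{"translation":[0,0,0],"twist":0,"claw":0},{"translation":[0,0,0],"twist":0,"claw":0},{"translation":[0,0,0],"twist":0,"claw":0},{"translation":[0,0,0],"twist":0,"claw":0},{"translation":[0,0,0],"twist":0,"claw":0}]' 45
python3 -m jog '[{"translation":[0,0,-0.15],"twist":0,"claw":0},{"translation":[0,0,-0.15],"twist":0,"claw":0},{"translation":[0,0,-0.1],"twist":0,"claw":0},{"translation":[0,0,0],"twist":0,"claw":0},{"translation":[0,0,0],"twist":0,"claw":0}]'
```

```text
clock: 47.72
tool_pos: [0.526, -0.0421, 0.092]
eef_rot: [0.705, 0.71, 0.0, -0.0]
contact_force: [0.6, 1.0, 0.6]
opening: 0.503
clock: 48.22
tool_pos: [0.524, -0.0437, 0.0924]
eef_rot: [0.705, 0.709, -0.001, -0.0]
contact_force: [-4.4, -0.1, 7.1]
opening: 0.274
clock: 48.63
tool_pos: [0.5241, -0.0437, 0.107]
eef_rot: [0.705, 0.709, -0.001, -0.001]
contact_force: [-5.5, 0.8, -10.7]
opening: 0.274
```

```bash
python3 -m jog '[{"translation":[-0.11,-0.005,0],"twist":0,"claw":0},{"translation":[-0.115,-0.01,0],"twist":0,"claw":0},{"translation":[-0.223,-0.04,0],"twist":0,"claw":0},{"translation":[-0.216,-0.067,0],"twist":0,"claw":0},{"translation":[-0.207,-0.093,0],"twist":0,"claw":0},{"translation":[-0.194,-0.117,0],"twist":0,"claw":0},{"translation":[-0.178,-0.14,0],"twist":0,"claw":0},{"translation":[0,0,0],"twist":0,"claw":0}]'
python3 -m jog '[{"translation":[-0.16,-0.16,0],"twist":0,"claw":0},{"translation":[-0.14,-0.178,0],"twist":0,"claw":0},{"translation":[-0.117,-0.194,0],"twist":0,"claw":0},{"translation":[-0.093,-0.207,0],"twist":0,"claw":0},{"translation":[-0.067,-0.216,0],"twist":0,"claw":0},{"translation":[-0.02,-0.11,0],"twist":0,"claw":0},{"translation":[0,0,0],"twist":0,"claw":0},{"translation":[0,0,0],"twist":0,"claw":0}]'
```

```text
clock: 49.3
tool_pos: [0.5048, -0.0936, 0.1067]
eef_rot: [0.705, 0.709, -0.001, -0.001]
contact_force: [-4.1, 0.9, -10.6]
opening: 0.271
clock: 49.97
tool_pos: [0.4644, -0.1169, 0.1074]
eef_rot: [0.705, 0.709, -0.0, -0.0]
contact_force: [-2.6, 3.2, -11.8]
opening: 0.271
```

```bash
python3 -m jog '[{"translation":[-0.02,-0.1,0],"twist":0,"claw":0},{"translation":[0,0,0],"twist":0,"claw":0},{"translation":[0,0,0],"twist":0,"claw":0},{"translation":[0,0,0.07],"twist":0,"claw":0},{"translation":[0,0,0.07],"twist":0,"claw":0},{"translation":[0,0,0.06],"twist":0,"claw":0},{"translation":[0,0,0],"twist":0,"claw":0},{"translation":[0,0,0],"twist":0,"claw":0}]'
python3 -m jog '[{"translation":[0,0,0.06],"twist":0,"claw":0},{"translation":[0,0,0.06],"twist":0,"claw":0},{"translation":[0,0,0.06],"twist":0,"claw":0},{"translation":[0,0,0],"twist":0,"claw":0},{"translation":[0,0,0],"twist":0,"claw":0},{"translation":[0,0,0],"twist":0,"claw":0}]'
```

```text
clock: 50.63
tool_pos: [0.4607, -0.1178, 0.0994]
eef_rot: [0.705, 0.709, 0.0, -0.0]
contact_force: [0.4, 5.1, -8.5]
opening: 0.273
clock: 51.13
tool_pos: [0.4606, -0.1178, 0.0925]
eef_rot: [0.705, 0.709, 0.0, 0.0]
contact_force: [-0.1, 4.0, -7.0]
opening: 0.269
```

```bash
python3 -m jog '[{"translation":[0,0,0],"twist":0,"claw":60},{"translation":[0,0,0],"twist":0,"claw":60},{"translation":[0,0,0],"twist":0,"claw":60},{"translation":[0,0,0],"twist":0,"claw":60},{"translation":[0,0,-0.4],"twist":0,"claw":60},{"translation":[0,0,-0.8],"twist":0,"claw":60},{"translation":[0,0,-0.8],"twist":0,"claw":60},{"translation":[0.2,0,-0.9],"twist":0,"claw":60},{"translation":[0.5,0,-0.8],"twist":0,"claw":60},{"translation":[0.6,0,-0.5],"twist":0,"claw":60},{"translation":[0.6,0,0],"twist":0,"claw":60},{"translation":[0,0,0],"twist":0,"claw":60},{"translation":[0,0,0],"twist":0,"claw":60},{"translation":[0,0,0],"twist":0,"claw":60}]'
python3 - <<'E'
from h import *
from seg import seg
st(); t=snap("top","t10"); d=snap("wrist","w10"); s=snap("scene","s10")
for k,z in dict(tote=0,oiler=0,loupe=0,driver=.01).items():
    for c,i in(("top",t),("scene",s)):
        for x in r.spot_point(k,c)[:1]: print(c,k,np.round(at(i,*x["location"],z),3))
for i in(d,t): print([np.round(px(i,[.4607,-.1177,z]),1) for z in(.118,.128)])
a=cv2.imread('pics/s10.png')[90:290,40:290]; b=cv2.imread('pics/w10.png')[:, :]
cv2.imwrite('pics/c10.png',np.hstack([cv2.resize(a,(400,320)),cv2.resize(b[:300],(400,320))]))
E
```

```text
clock: 52.3
tool_pos: [0.4599, -0.0432, 0.2601]
eef_rot: [0.706, 0.709, -0.001, 0.0]
contact_force: [-0.0, -0.8, 0.6]
opening: 0.602
t 52.3 p [ 0.4599 -0.0432  0.2601] x [-0.004  1.    -0.002] y [ 1.     0.004 -0.001] F [-0.  -0.8  0.6] op 0.602 q [ 0.46  0.52 -0.71  1.99  0.47  0.8  -0.52]
top tote [0.478 0.304 0.   ]
scene tote [0.47  0.305 0.   ]
scene oiler [0.744 0.164 0.   ]
top loupe [0.724 0.277 0.   ]
scene loupe [0.724 0.292 0.   ]
top driver [0.386 0.137 0.01 ]
[array([257.5, 256.5]), array([262.5, 256.6])]
[array([239. , 321.5]), array([238.8, 322.2])]
```

View pics/c10.png

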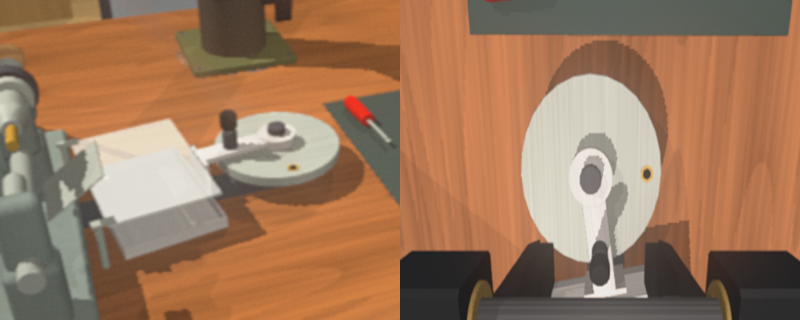

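View pics/t10.png

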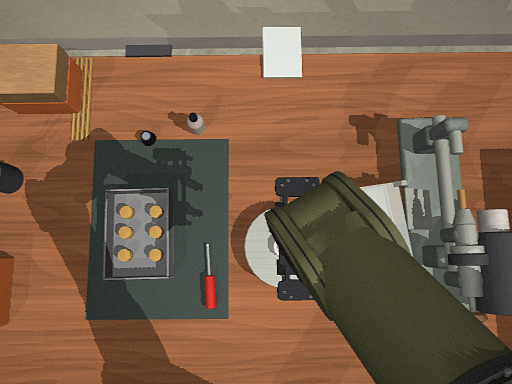

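Run:
```python
import cv2,numpy as np
from h import *
for n in("scene0","s10"):
    g=cv2.imread(f"pics/{n}.png",0)[150:185,168:200]; m=g<75
    ys,xs=np.nonzero(m); print(n,m.sum(),ys.min()+150,ys.max()+150,ys.mean()+150,xs.mean()+168)
s=snap("scene"); print([np.round(px(s,[.4607,-.1177,z]),1) for z in(.105,.115)])
```

```text
scene0 162 159 182 169.49382716049382 182.22222222222223
s10 87 160 182 167.80459770114942 182.17241379310346
[array([164.9, 183.6]), array([161. , 183.3])]
```

```bash
python3 -c "
from plant import r
r.finish_job(); print(r.get_state()['clock'])"
```

```text
the job is handed in; nothing more can be done
the job is handed in; nothing more can be done
```

I swung the tray out to the next hole and moved all six brass feet into the grey tote. I then swung the empty tray back under the guard, let the pin into the first hole, and handed the job in at about 52 s.

**What the last checks showed**
- **Feet:** the top camera shows six upright feet in the tote, in a 3 × 2 pattern. A wrist picture taken before swinging back shows the tray empty. One foot had been knocked against the tray's inner wall and was picked up from there.
- **Pin:** the hand came back to its home height of 92.5 mm, against 92.4 mm when it gripped the knob at the other hole. In the scene picture the knob's top is within 1 px of where it was at the start; a knob left up on the plate would show about 4 px higher. I did not push on the arm to test the lock.
- **Bystanders:** the scene camera puts the oil bottle and loupe within about 5 mm of the start, and the top camera has the screwdriver within about 8 mm. The top camera's loupe reading is 12 mm off the start, but the picture shows it in the same place. It did not report the bottle, and the scene camera did not report the screwdriver.

**What disagreed:** a dark-pixel count on the knob differed between the first and last scene pictures (162 against 87). I put that down to shading, because the knob's position matched. The wrist camera also read x about 2 mm low, so I relied on the top camera for the feet.

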